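# Switch on the reader lamp and hold its sprung shutter open

## Task

Switch on the lamp by flipping the red toggle on the grey supply box to its far side; then, with the gripper's fingers, pull the yellow post of the reader's sprung shutter arm forward, all the way to its stop, so that the juice sample is uncovered. Do not open the shutter before the lamp is on, and leave the bottle, carton, beaker, jar, vial and spare cell where they stand. The spring would shut it again, so finish while still holding the arm against its stop; do not let go.

Things in the scene. Friction and masses are not known exactly. Their poses are not given: they have to be found in the camera images.
- reader: Sample reader: a fixed white box with a blue band, 220 (x) x 200 (y) mm, top face 80 mm above the bench. Origin: centre of its underside on the bench; z up; its front (black display and buttons) faces its own -x, turned within 0.4 rad of facing the robot. On its top a round orange sample well is covered by the shutter of a sprung arm. No part of the reader, arm included, is taller than 156 mm above the bench.
- pivot (a point): Point on the arm's vertical pivot axis, at the height of the reader's top, reader frame (30, -55, 80) mm. Around it sits the round aluminium pivot body (38 mm across, up to 116 mm above the bench) on a dark steel hanger.
- grip_post (a point): Middle of the yellow upright grip post at the free end of the arm: round, 16 mm across, 130 mm from the pivot axis, reaching from 103 to 156 mm above the bench (this point at 132 mm). The dark flat arm under it is 22 mm wide, its top 103 mm above the bench. The post moves with the arm and is a sleeve that turns freely about its own upright axis.
- post: The same yellow grip post, for its contact: origin at the centre of its lower end, on the arm's top, 103 mm above the bench.
- shutter (a joint): Angle of the sprung shutter arm about the vertical pivot axis, rad. 0: at rest, arm pointing to the reader's +y, shutter shut over the well. It grows as the post is drawn forward, towards the reader's front (-x), counter-clockwise seen from above; the stop (red pin) is at 1.2. A torsion spring always returns it to 0: at the post about 2.6 N to start, rising to 6.5 N at the stop.
- supply: Lamp supply: a fixed grey box 120 (x) x 90 (y) mm, top 60 mm above the bench. Origin: centre of its underside on the bench; z up; front is its own -x, turned within 0.5 rad of facing the robot. Red dot on top at the front (off) end, green dot at the far (on) end.
- toggle_hinge (a point): Hinge of the toggle lever, centre of the supply's top, 60 mm above the bench. The hinge line runs along the supply's y axis.
- toggle_tip (a point): Tip of the red-handled toggle lever (14 mm thick, 75 mm from hinge to tip). Off, it leans 0.5 rad to the supply's front; on, 0.5 rad to the far side.
- toggle (a joint): Angle of the toggle lever, rad: 0 is off (leaning to the front, -x), 1.0 is on (leaning to the far side, +x). It snaps over its middle (0.5) to whichever end is nearer; about 2 N at the handle moves it.
- cell: a small capped spare sample cell, 34 mm across and 25 mm tall, loose, standing on a front corner of the reader's top (reader frame about x -85, y +75 mm); origin at the centre of its underside. Leave it alone.
- bottle: a loose amber bottle with a green cap, 64 mm across, 170 mm tall; origin at the centre of its underside. Leave it alone.
- carton: a loose orange and yellow drink carton, 60 x 90 mm, 179 mm tall with its green cap; origin at the centre of its underside. Leave it alone.
- beaker: a loose empty glass beaker, 68 mm across, 80 mm tall; origin at the centre of its underside. Leave it alone.
- jar: a loose amber jar with a white lid, 66 mm across, 75 mm tall; origin at the centre of its underside. Leave it alone.
- vial: a loose clear glass vial with a blue cap, 30 mm across, 60 mm tall; origin at the centre of its underside. Leave it alone.
Not all that is in view belongs to the job. Of the things that look like the supply, the smallest one is meant.

How it is judged (in metres and radians):
On the way, in this order (a step that is already met when the one before it is completed fails the run):
1. the lamp toggle is on, with the shutter still shut (value of joint toggle above 0.85 rad and value of joint shutter below 0.25 rad), for 0.2 s.
2. the shutter arm is drawn forward to its stop by the fingers (value of joint shutter above 1.13 rad and value of joint toggle above 0.85 rad and contact force between the fingers and post above 1.5 N), for 0.5 s.
At the end, for the whole second after the job is handed in: toggle on (over 0.85 of 1.0 rad), shutter arm at its stop and still (over 1.13 of 1.2 rad), held there by the fingers with more than 1.5 N; every bystander within 40 mm of its start (all of step 2 and velocity of joint shutter between -0.1 and 0.1 rad/s); the arm keeps its last pose, push and grip.
It fails at once if the shutter was opened (over 0.4 rad) before the lamp was on (value of joint shutter above 0.4 rad and value of joint toggle below 0.5 rad).
It fails at once if a bystander was moved by more than 40 mm (distance of any of cell, bottle, carton, beaker, jar, vial from where it was at the start of the episode above 0.04 m).
It fails at once if a bystander was tipped over (angle between any of cell, bottle, carton, beaker, jar, vial's own z axis and vertical above 0.5 rad).
It also fails if it takes over 48 s, if anything falls off the work surface, if the arm or the gripper's body presses on something with over 40 N, if the wrist force passes 120 N, or if a joint passes its speed limit or range.

## Robot

A 6-joint arm with a two-finger parallel gripper is mounted at the origin on the work surface. World frame = base frame: x ahead of the robot, y to its left, z up, the work surface at z = 0. Lengths are in mm, angles in degrees, forces in N, time in s.
With the tool pointing down it reaches from about 350 to 775 mm from the base axis. Payload 5.5 kg.
Tool frame: the origin (TCP) lies at the very end of the fingers, on their centre line; the grasp point (between the pads) lies 19 mm behind it (env.grasp_offset is the distance from the TCP to the grasp point, in mm); z points along the fingers, y is the direction in which the jaws open and shut (so a half turn about z gives the same grasp; the last joint's range is limited). The gripper opens to 85 mm and grips with 20 to 120 N. Pads are 22 mm wide; open, the fingers measure 114 mm over their backs; the gripper's body (76 mm by 85 mm) begins 54 mm behind the grasp point. The pads swing forward as they close: fully open they stand 13 mm farther back than shut.
Start: joints at [-79.847, 17.945, 2.641, 74.691, 0, 82.002], TCP at [179.124, -546.431, 231.323] pointing down, gripper open.
Joint ranges: [-158.12, 158.12], [-49.38, 96.58], [-58.88, 72.47], [-126.05, 133.96], [-84.25, 85.87], [-180, 180]. Speed limits (degrees/s): [147.25, 147.25, 180, 180, 180, 180].

## Interface

Orientations are given as a 3x3 rotation matrix whose columns are the frame's x, y, z axes.
In Python, from rig import env gives the robot as it stands.
- The arm moves only by the tool send_rows, never from a script. Its argument "moves" is a list that holds one entry, the list of rows, each a list of 7 numbers: the gripper command: -1 is shut, 1 is fully open, values between are in proportion, then the shift along the tool's x, y, z scaled (see below), then the turn, a rotation vector about the tool's x, y, z scaled (see below). A call has 1 to 8 rows; each row shifts and turns the commanded pose from where the row before left it, along the tool's axes as they then stand; what a row does not reach is not made up. The controller multiplies each number of a shift by 0.02 m and each number of a turn by 120 degrees. A row lasts 1/10 s, in which the tool goes at most 50 mm and 8.59 degrees, less where a joint would pass 70% of its speed; a pose out of reach is approached as far as the arm can. A call with a number of a shift or a turn outside -1 to 1 is refused whole. A call with a gripper value outside its range is refused whole. The fingers move at their own pace and stop on an object; "force" is the grip in N (left out, the last holds). Time passes only in rows, so rows that do not move let the fingers close. It gives the time, the measured TCP pose, the force and the opening at its end, in the units of the state.
- env.observe(): the state, without advancing time (a new reading comes with each control period).
- env.snapshot(name): name is "side" or "top"; returns the picture (400x640x3 uint8, red, green, blue); there is no depth.
- env.calibration(name): a dict with "fx", "fy", "cx", "cy" (pixels), "extrinsics" (4x4, takes a point from world to camera coordinates). Camera axes: x right, y down, z forward; pixel columns grow to the right and rows downward; lengths in mm; the calibration is good to about 2 mm. A picture is of the moment at which its call begins. calibration takes no time and is no camera call.
- env.hand_in(): hands the job in, once; it reports no verdict.
The state is a dict: "clock": time; "joint_pos": joint angles; "qd": joint speeds; "tau": joint torques, N m; "tcp_pos": TCP position; "tool_rot": TCP orientation; "wrist_force": force on the tool from outside, world axes, zero at the start; "ft_torque": the same for the moment, N m; "opening": opening from 0.0 (shut) to 1.0 (fully open).
Only numpy, scipy, OpenCV 4.12 (cv2) and the standard library are available. Lean on these libraries where they do the work, as an engineer would, in place of code of your own. Each camera call takes 0.05 s, during which the arm holds its last target.

## Working session

There is one attempt and no reset: what is moved stays moved. The work goes in short steps, Python scripts to look and compute and a tool call to move; the robot and the scene stay as the last step left them, time stands still between calls to the robot, and variables do not carry over. Pictures are saved under pics/ and viewed, and the job is handed in when it is done.

Besides the shell and the picture viewer there is one more tool, called after "Request:" as name(argument=value, ...), one argument or row to a line, values as JSON. send_rows: Moves the arm, as the interface text tells. Its arguments: {"type":"object","properties":{"moves":{"type":"array"},"force":{"type":"number"}},"required":["moves"]}

```bash
ls; mkdir -p pics; python3 - <<'E'
from rig import env
import cv2,numpy as np
for n in("side","top"):
    p=env.snapshot(n);cv2.imwrite(f"pics/{n}0.png",p[:,:,::-1])
    c=env.calibration(n);print(n,c["fx"],c["fy"],c["cx"],c["cy"]);print(np.round(c["extrinsics"],3))
s=env.observe();print({k:np.round(v,3).tolist() for k,v in s.items()}, env.grasp_offset)
E
```

```text
pics
side 424.48429192758033 424.48429192758033 315.78327012777726 196.78136522297493
[[-7.40000e-01 -6.72000e-01 -1.80000e-02  3.98625e+02]
 [-3.39000e-01  3.95000e-01 -8.54000e-01  2.97931e+02]
 [ 5.81000e-01 -6.26000e-01 -5.20000e-01  9.38503e+02]
 [ 0.00000e+00  0.00000e+00  0.00000e+00  1.00000e+00]]
top 398.03861911935786 398.03861911935786 315.92916229656686 199.66960045221703
[[-1.100000e-02 -1.000000e+00 -4.000000e-03 -1.000000e-02]
 [-9.810000e-01  1.100000e-02 -1.940000e-01  5.382350e+02]
 [ 1.940000e-01  2.000000e-03 -9.810000e-01  1.220952e+03]
 [ 0.000000e+00  0.000000e+00  0.000000e+00  1.000000e+00]]
{'clock': 0.1, 'joint_pos': [-79.848, 17.986, 2.582, 74.692, -0.0, 82.002], 'qd': [0.042, -0.049, 0.095, -0.03, -0.005, -0.012], 'tau': [0.002, -48.172, 29.924, 0.013, -0.0, 0.0], 'tcp_pos': [179.026, -545.922, 230.491], 'tool_rot': [[0.95, 0.311, -0.0], [0.311, -0.95, 0.002], [0.0, -0.002, -1.0]], 'wrist_force': [0.057, 0.198, -0.18], 'ft_torque': [-0.041, -0.047, 0.031], 'opening': 1.002} 18.700000000000003
```

View pics/side0.png

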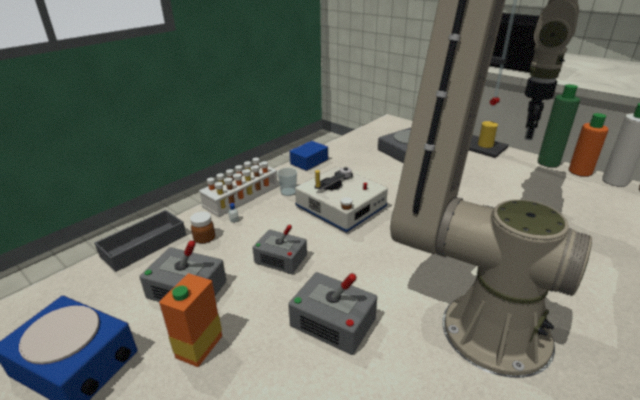

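View pics/top0.png

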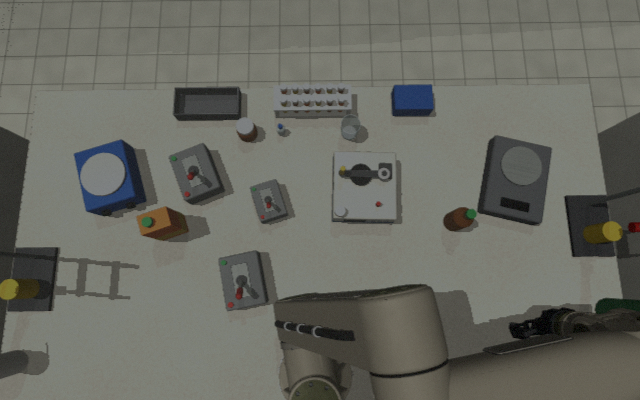

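```bash
cat > h.py <<'E'
import numpy as np,cv2
from rig import env
C={n:env.calibration(n) for n in("side","top")}
def proj(n,P):
    c=C[n];q=c["extrinsics"]@np.append(np.asarray(P,float),1);return np.array([c["fx"]*q[0]/q[2]+c["cx"],c["fy"]*q[1]/q[2]+c["cy"]])
def ray(n,u,v):
    c=C[n];E=c["extrinsics"];R=E[:3,:3];o=-R.T@E[:3,3];d=R.T@np.array([(u-c["cx"])/c["fx"],(v-c["cy"])/c["fy"],1]);return o,d/np.linalg.norm(d)
def onz(n,u,v,z):
    o,d=ray(n,u,v);return o+d*(z-o[2])/d[2]
def tri(a,b):
    o1,d1=ray("side",*a);o2,d2=ray("top",*b)
    s=np.linalg.lstsq(np.c_[d1,-d2],o2-o1,rcond=None)[0];p=o1+s[0]*d1;q=o2+s[1]*d2
    return (p+q)/2,np.linalg.norm(p-q)
def crop(src,x0,y0,x1,y1,k,name):
    i=cv2.imread(src)[y0:y1,x0:x1];cv2.imwrite(name,cv2.resize(i,None,fx=k,fy=k,interpolation=cv2.INTER_CUBIC))
E
python3 - <<'E'
from h import *
crop("pics/top0.png",240,140,410,240,4,"pics/t1.png")
crop("pics/side0.png",240,150,400,280,4,"pics/s1.png")
for n in("top","side"):
    im=cv2.imread(f"pics/{n}0.png");h=cv2.cvtColor(im,cv2.COLOR_BGR2HSV)
    for nm,m in(("red",((h[...,0]<6)|(h[...,0]>174))&(h[...,1]>150)&(h[...,2]>60)),("yel",(h[...,0]>18)&(h[...,0]<32)&(h[...,1]>130)&(h[...,2]>60)),("grn",(h[...,0]>40)&(h[...,0]<90)&(h[...,1]>110)&(h[...,2]>60))):
        k,_,st,ce=cv2.connectedComponentsWithStats(m.astype(np.uint8))
        print(n,nm,[(np.round(ce[i],1).tolist(),st[i].tolist()) for i in range(1,k) if st[i][4]>3])
E
```

```text
top red [([189.7, 176.2], [188, 174, 5, 5, 18]), ([186.6, 193.6], [185, 192, 4, 4, 13]), ([377.9, 203.7], [377, 202, 3, 4, 9]), ([268.1, 205.4], [267, 204, 3, 4, 11]), ([262.5, 216.5], [262, 216, 2, 2, 4]), ([636.7, 226.6], [634, 222, 6, 10, 51]), ([238.4, 295.8], [236, 293, 6, 6, 23]), ([230.1, 304.5], [228, 303, 5, 4, 15])]
top yel [([342.7, 168.7], [341, 167, 4, 5, 15]), ([605.7, 231.2], [584, 221, 39, 21, 491]), ([597.3, 239.2], [596, 238, 4, 3, 6]), ([8.8, 288.8], [0, 279, 19, 21, 336])]
top grn [([173.5, 158.3], [172, 157, 4, 4, 14]), ([253.4, 189.2], [253, 188, 2, 3, 5]), ([470.9, 213.6], [466, 210, 10, 9, 67]), ([146.5, 221.6], [142, 218, 10, 9, 66]), ([223.2, 262.4], [222, 261, 4, 4, 13])]
side red [([494.2, 100.6], [491, 98, 8, 7, 41]), ([364.7, 186.4], [364, 184, 2, 5, 7]), ([287.3, 229.4], [285, 226, 6, 8, 22]), ([189.5, 247.6], [185, 241, 10, 15, 83]), ([289.0, 253.5], [288, 253, 3, 2, 6]), ([348.0, 281.2], [342, 274, 13, 15, 107]), ([349.4, 322.5], [346, 320, 7, 6, 33])]
side yel [([487.3, 134.2], [478, 121, 19, 27, 364]), ([317.3, 178.8], [316, 171, 4, 16, 50]), ([247.
[... 17908 characters left out ...]
97, 4, 2, 4]), ([33.0, 200.5], [32, 200, 3, 2, 4]), ([78.5, 200.5], [77, 200, 4, 2, 4]), ([87.2, 202.0], [86, 201, 3, 3, 4]), ([108.0, 200.2], [106, 200, 5, 2, 5]), ([1.8, 203.4], [0, 202, 4, 4, 5]), ([102.6, 203.6], [101, 202, 4, 4, 5]), ([111.8, 204.0], [111, 203, 2, 3, 4]), ([88.5, 206.8], [87, 206, 4, 2, 4]), ([101.0, 207.2], [100, 206, 3, 3, 4]), ([63.8, 214.5], [62, 213, 4, 4, 6]), ([17.6, 220.2], [16, 219, 4, 3, 5]), ([60.7, 224.7], [58, 224, 6, 3, 7]), ([37.0, 229.6], [36, 228, 3, 4, 5]), ([29.2, 232.5], [28, 231, 3, 4, 4]), ([257.8, 244.4], [257, 244, 3, 2, 5]), ([147.5, 272.0], [145, 270, 6, 5, 20]), ([179.6, 292.3], [173, 286, 15, 14, 160]), ([297.5, 300.0], [295, 298, 6, 5, 26])]
```

View pics/t1.png

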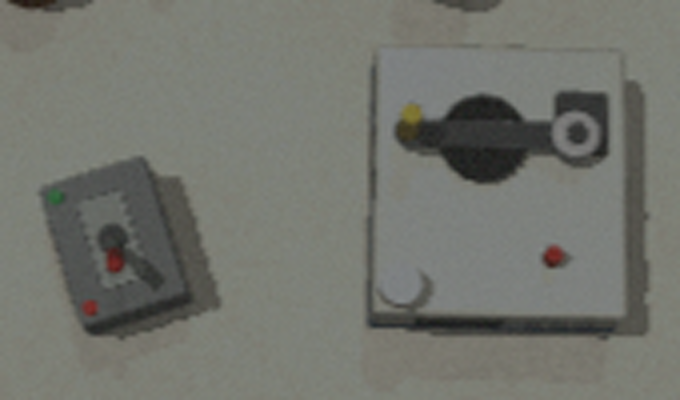

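View pics/s1.png

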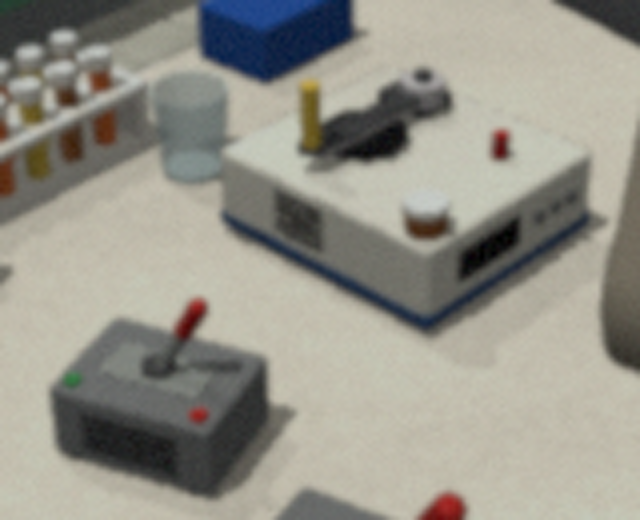

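```bash
python3 - <<'E'
from h import *
t=lambda x,y:(240+x/4-.375,140+y/4-.375)
s=lambda x,y:(240+x/4-.375,150+y/4-.375)
np.set_printoptions(precision=1,suppress=True)
P=lambda n,*a:print(n,*a)
# supply: dots
g,e1=tri(s(72,380),t(55,197));r,e2=tri(s(199,414),t(91,307));P("green",g,e1,"red",r,e2)
gz=onz("top",*t(55,197),60);rz=onz("top",*t(91,307),60);P("at60",gz,rz,np.degrees(np.arctan2(*(gz-rz)[[1,0]])))
P("side60",onz("side",*s(72,380),60),onz("side",*s(199,414),60))
P("tip",tri(s(199,305),t(116,268)))
P("hinge top60",onz("top",*t(112,236),62),onz("side",*s(160,366),62))
for q in((40,190),(140,157),(188,292),(88,322)):P("scorner",onz("top",*t(*q),60))
for q in((125,320),(267,363),(210,430),(52,388)):P("scorner side",onz("side",*s(*q),60))
# reader
for q in((377,47),(624,52),(626,317),(369,317)):P("rcorner",onz("top",*t(*q),80))
P("piv",onz("top",*t(577,132),116),onz("side",*s(424,82),116))
P("post top",tri(s(310,84),t(412,113)),onz("top",*t(412,113),156),onz("side",*s(310,84),156))
P("post mid-low side",onz("side",*s(312,148),103))
P("pin",tri(s(501,134),t(553,254)))
P("cell",onz("top",*t(403,284),105))
E
```

```text
green [571.9 192.1  64. ] 3.6282520979165547 red [483.  162.1  64.2] 3.105911413444427
at60 [574.3 193.9  60. ] [484.9 163.7  60. ] 18.68308324607005
side60 [574.2 188.2  60. ] [485.4 157.9  60. ]
tip (array([503.7, 136. , 125.5]), np.float64(1.0646718798762713))
hinge top60 [541.5 147.6  62. ] [539.2 141.1  62. ]
scorner [580.2 206.1  60. ]
scorner [606.5 126.2  60. ]
scorner [496.1  87.2  60. ]
scorner [473.  165.9  60. ]
scorner side [597.8 119.1  60. ]
scorner side [489.4  90.1  60. ]
scorner side [468.7 164.7  60. ]
scorner side [577.7 202.5  60. ]
rcorner [690.  -65.2  80. ]
rcorner [ 683.5 -262.8   80. ]
rcorner [ 469.3 -253.8   80. ]
rcorner [471.6 -54.8  80. ]
piv [ 608.1 -216.   116. ] [ 595.9 -207.6  116. ]
post top (array([611.6, -87.7, 157.5]), np.float64(3.6160153107357913)) [613.5 -86.7 156. ] [611.7 -90.5 156. ]
post mid-low side [608.6 -88.  103. ]
pin (array([ 513.5, -196.7,  103.7]), np.float64(4.007365181471147))
cell [493.  -80.2 105. ]
```

Top view: smallest supply at about (269,201) px, turned 18°, with its lever tip at (504,136,126) mm. The reader is at (364,187) px, yaw about −2.5°, and the post is at (612,−88) mm. I'll shut the gripper and turn the tool half a turn, so joint 6 stays away from its limit.

Request:
send_rows(
  moves=[
    [[-1,0,0,-0.1,0,0,-0.07],[-1,0,0,-0.1,0,0,-0.07],[-1,0,0,-0.1,0,0,-0.07],[-1,0,0,-0.1,0,0,-0.07],[-1,0,0,-0.1,0,0,-0.07],[-1,0,0,-0.1,0,0,-0.07],[-1,0,0,-0.1,0,0,-0.07],[-1,0,0,-0.1,0,0,-0.07]],
  ],
)

```text
clock: 0.9
tcp_pos: [179.1, -546.1, 246.8]
tool_rot: [[0.075, 0.997, -0.0], [0.997, -0.075, 0.001], [0.001, -0.0, -1.0]]
wrist_force: [-0.5, 0.7, -0.6]
opening: 0.001
```

Request:
send_rows(
  moves=[
    [[-1,0,0,-0.1,0,0,-0.07],[-1,0,0,-0.1,0,0,-0.07],[-1,0,0,-0.1,0,0,-0.07],[-1,0,0,-0.1,0,0,-0.07],[-1,0,0,-0.1,0,0,-0.07],[-1,0,0,-0.1,0,0,-0.07],[-1,0,0,-0.1,0,0,-0.07],[-1,0,0,-0.1,0,0,-0.07]],
  ],
)

```text
clock: 1.7
tcp_pos: [179.1, -546.1, 262.8]
tool_rot: [[-0.89, 0.456, -0.0], [0.456, 0.89, 0.001], [0.001, 0.001, -1.0]]
wrist_force: [-0.6, 0.1, 0.2]
opening: 0.001
```

Request:
send_rows(
  moves=[
    [[-1,0,0,0,0,0,-0.07],[-1,0,0,0,0,0,-0.07],[-1,0,0,0,0,0,-0.07],[-1,0,0,0,0,0,-0.07],[-1,0,0,0,0,0,-0.07],[-1,0,0,0,0,0,-0.028]],
  ],
)

```text
clock: 2.3
tcp_pos: [179.1, -546.1, 262.8]
tool_rot: [[-0.95, -0.312, -0.0], [-0.312, 0.95, 0.001], [-0.0, 0.001, -1.0]]
wrist_force: [0.4, -0.2, 0.1]
opening: -0.001
```

Request:
send_rows(
  moves=[
    [[-1,-1,0,0,0,0,0],[-1,-1,0,0,0,0,0],[-1,-1,0,0,0,0,0],[-1,-1,0,0,0,0,0],[-1,-1,1,0,0,0,0],[-1,-1,1,0,0,0,0],[-1,-1,1,0,0,0,0],[-1,-1,1,0,0,0,0]],
  ],
)

```text
clock: 3.1
tcp_pos: [307.1, -419.8, 262.8]
tool_rot: [[-0.952, -0.307, -0.0], [-0.307, 0.952, 0.001], [0.0, 0.001, -1.0]]
wrist_force: [0.4, 0.2, 0.3]
opening: 0.0
```

Request:
send_rows(
  moves=[
    [[-1,-1,1,0,0,0,0],[-1,-1,1,0,0,0,0],[-1,-1,1,0,0,0,0],[-1,-1,1,0,0,0,0],[-1,-1,1,0,0,0,0],[-1,-1,1,0,0,0,0],[-1,-1,1,0,0,0,0],[-1,-1,1,0,0,0,0]],
  ],
)

```text
clock: 3.9
tcp_pos: [410.0, -218.4, 263.0]
tool_rot: [[-0.952, -0.307, -0.001], [-0.307, 0.952, 0.0], [0.0, 0.001, -1.0]]
wrist_force: [0.2, 0.3, 0.4]
opening: 0.003
```

Request:
send_rows(
  moves=[
    [[-1,-1,1,0,0,0,0],[-1,-1,1,0,0,0,0],[-1,-1,1,0,0,0,0],[-1,-1,1,0,0,0,0],[-1,-1,1,0,0,0,0],[-1,-1,1,0,0,0,0],[-1,-1,1,0,0,0,0],[-1,-1,1,0,0,0,0]],
  ],
)

```text
clock: 4.7
tcp_pos: [512.9, -17.0, 262.8]
tool_rot: [[-0.952, -0.308, -0.001], [-0.308, 0.952, 0.0], [0.001, 0.0, -1.0]]
wrist_force: [0.5, 0.1, -0.1]
opening: -0.003
```

Request:
send_rows(
  moves=[
    [[-1,-0.3,1,0,0,0,0],[-1,0,1,0,0,0,0],[-1,0,1,0,0,0,0],[-1,0,1,0,0,0,0],[-1,0,1,0,0,0,0],[-1,0,1,0,0,0,0],[-1,0,1,0,0,0,0],[-1,0,0.2,0,0,0,0]],
  ],
)

```text
clock: 5.5
tcp_pos: [473.3, 122.1, 263.0]
tool_rot: [[-0.951, -0.31, -0.001], [-0.31, 0.951, 0.0], [0.001, 0.0, -1.0]]
wrist_force: [0.8, -0.1, -0.4]
opening: 0.0
```

Request:
send_rows(
  moves=[
    [[-1,0.2,0,1,0,0,0],[-1,0,0,1,0,0,0],[-1,0,0,1,0,0,0],[-1,0,0,1,0,0,0],[-1,0,0,1,0,0,0],[-1,0,0,1,0,0,0],[-1,0,0,1,0,0,0],[-1,0,0,1,0,0,0]],
  ],
)

```text
clock: 6.3
tcp_pos: [470.4, 118.8, 102.2]
tool_rot: [[-0.952, -0.307, -0.0], [-0.307, 0.952, -0.0], [0.0, -0.0, -1.0]]
wrist_force: [0.1, -0.3, -0.6]
opening: -0.002
```

```bash
python3 - <<'E'
from h import *
for n in("side","top"): cv2.imwrite(f"pics/{n}2.png",env.snapshot(n)[:,:,::-1])
a="pics/side2.png";crop(a,220,150,400,290,3,"pics/s2.png");crop("pics/top2.png",220,140,410,260,3,"pics/t2.png")
x=cv2.imread("pics/s2.png");y=cv2.imread("pics/t2.png");o=np.zeros((max(len(x),len(y)),800,3),np.uint8)
h=cv2.vconcat([x[:280],y[:280,:540]]) if 0 else None
E
```

```text
(no output)
```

View pics/s2.png

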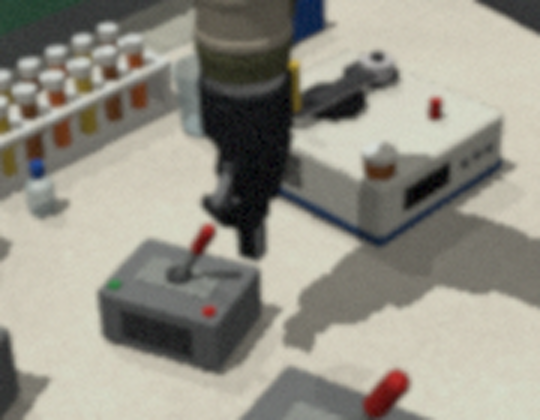

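View pics/t2.png

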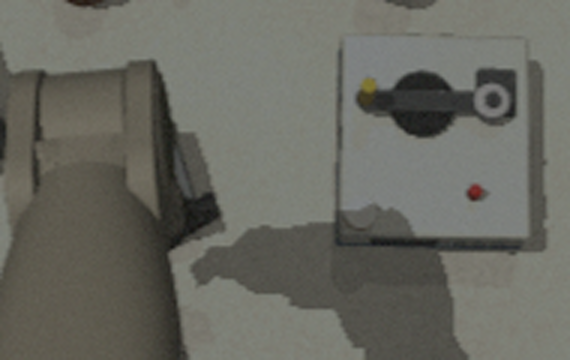

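Request:
send_rows(
  moves=[
    [[-1,-0.5,0.2,0.3,0,0,0],[-1,-0.5,0,0,0,0,0],[-1,-0.5,0,0,0,0,0],[-1,-0.5,0,0,0,0,0],[-1,-0.5,0,0,0,0,0],[-1,-0.5,0,0,0,0,0],[-1,-0.5,0,0,0,0,0]],
  ],
)

```text
clock: 7.1
tcp_pos: [537.1, 145.1, 97.4]
tool_rot: [[-0.952, -0.308, 0.001], [-0.308, 0.952, 0.0], [-0.001, -0.0, -1.0]]
wrist_force: [0.0, -0.5, 0.3]
opening: 0.004
```

```bash
python3 - <<'E'
from h import *
cv2.imwrite("pics/side3.png",env.snapshot("side")[:,:,::-1]);crop("pics/side3.png",220,180,340,290,5,"pics/s3.png")
s=env.observe();print(s["tcp_pos"],s["wrist_force"])
E
```

```text
[538.77405758 145.42296179  97.48144374] [ 1.81330071  0.20175405 -0.07177234]
```

View pics/s3.png

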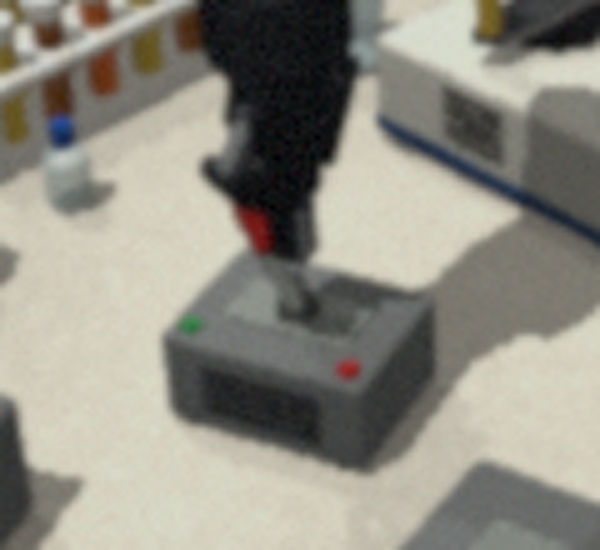

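The lever is over, leaning towards the green dot at about (250,230). I'll give it a small extra push, then back off and lift.

Request:
send_rows(
  moves=[
    [[-1,-0.2,0,0,0,0,0],[-1,0,0,0,0,0,0],[-1,0,0,0,0,0,0],[-1,1,0,0,0,0,0],[-1,1,0,0,0,0,0],[-1,0,0,-1,0,0,0],[-1,0,0,-1,0,0,0],[-1,0,0,-1,0,0,0]],
  ],
)

```text
clock: 7.95
tcp_pos: [500.8, 133.5, 158.0]
tool_rot: [[-0.952, -0.307, -0.001], [-0.307, 0.952, -0.0], [0.001, 0.0, -1.0]]
wrist_force: [0.1, -0.6, 0.8]
opening: -0.002
```

Request:
send_rows(
  moves=[
    [[-1,0,0,-1,0,0,0.07],[-1,0,0,-1,0,0,0.07],[-1,0,0,-1,0,0,0.07],[-1,0,0,0,0,0,0.07],[-1,0,0,0,0,0,0.07],[-1,0,0,0,0,0,0.07],[-1,0,0,0,0,0,0.07],[-1,0,0,0,0,0,0.07]],
  ],
)

```text
clock: 8.75
tcp_pos: [501.0, 133.6, 217.3]
tool_rot: [[-0.648, 0.762, -0.0], [0.762, 0.648, -0.0], [0.0, -0.0, -1.0]]
wrist_force: [-0.0, -0.3, 0.1]
opening: -0.003
```

```bash
python3 - <<'E'
from h import *
cv2.imwrite("pics/side4.png",env.snapshot("side")[:,:,::-1]);crop("pics/side4.png",220,150,380,290,4,"pics/s4.png")
E
```

```text
(no output)
```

View pics/s4.png

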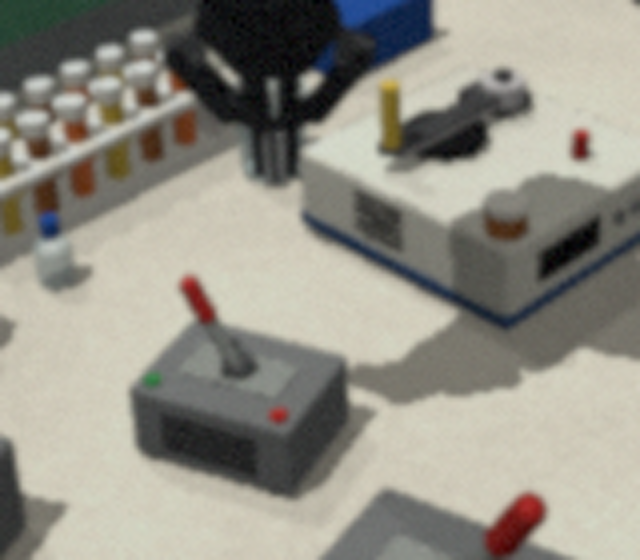

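Request:
send_rows(
  moves=[
    [[-1,0,0,0,0,0,0.07],[1,-1,-0.1,0,0,0,0],[1,-1,-0.1,0,0,0,0],[1,-1,-0.1,0,0,0,0],[1,-1,-0.1,0,0,0,0],[1,-1,-0.1,0,0,0,0],[1,-1,-0.1,0,0,0,0],[1,-1,-0.1,0,0,0,0]],
  ],
)

```text
clock: 9.6
tcp_pos: [564.5, 7.1, 217.3]
tool_rot: [[-0.537, 0.844, -0.0], [0.844, 0.537, -0.0], [0.0, -0.0, -1.0]]
wrist_force: [0.9, 0.1, -0.1]
opening: 0.996
```

Request:
send_rows(
  moves=[
    [[1,-1,-0.1,0,0,0,0],[1,-1,-0.1,0,0,0,0],[1,-1,-0.1,0,0,0,0],[1,-1,-0.1,0,0,0,0],[1,-1,-0.1,0,0,0,0],[1,-0.3,0,0,0,0,0],[1,0,0,0,0,0,0]],
  ],
)

```text
clock: 10.3
tcp_pos: [613.1, -88.0, 216.9]
tool_rot: [[-0.534, 0.846, -0.0], [0.846, 0.534, 0.0], [0.0, -0.0, -1.0]]
wrist_force: [-0.6, 0.4, -0.6]
opening: 1.0
```

Request:
send_rows(
  moves=[
    [[1,0,0,1,0,0,0],[1,0,0,1,0,0,0],[1,0,0,1,0,0,0],[1,0,0,1,0,0,0],[1,0,0,1,0,0,0],[1,0,0,0,0,0,0]],
  ],
)

```text
clock: 10.9
tcp_pos: [610.3, -85.5, 114.5]
tool_rot: [[-0.536, 0.844, -0.006], [0.844, 0.536, 0.002], [0.005, -0.004, -1.0]]
wrist_force: [-1.3, 0.1, 0.7]
opening: 1.004
```

```bash
python3 - <<'E'
from h import *
for n in("side","top"): cv2.imwrite(f"pics/{n}5.png",env.snapshot(n)[:,:,::-1])
crop("pics/side5.png",260,120,400,230,5,"pics/s5.png");crop("pics/top5.png",320,130,410,220,6,"pics/t5.png")
E
```

```text
(no output)
```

View pics/s5.png

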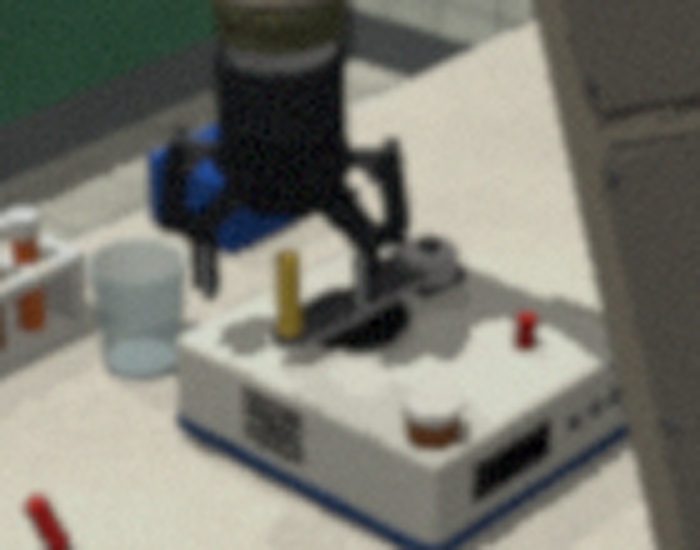

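View pics/t5.png

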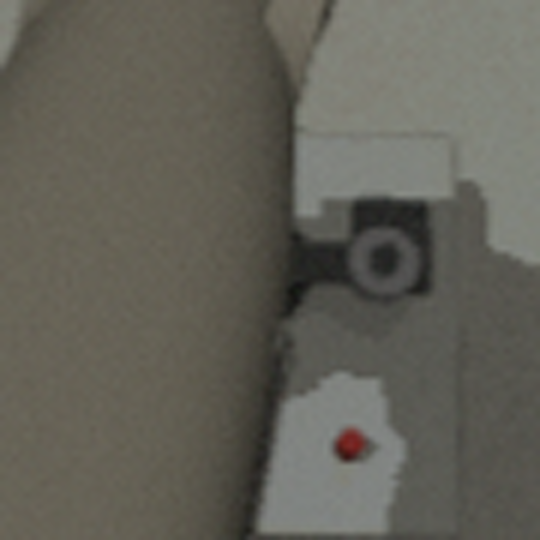

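Request:
send_rows(
  moves=[
    [[-1,0,0,0,0,0,0],[-1,0,0,0,0,0,0],[-1,0,0,0,0,0,0],[-1,0,0,0,0,0,0],[-1,0,0,0,0,0,0],[-1,0,0,0,0,0,0]],
  ],
  force=50,
)

```text
clock: 11.6
tcp_pos: [611.6, -87.9, 117.8]
tool_rot: [[-0.534, 0.846, -0.002], [0.846, 0.534, -0.002], [-0.0, -0.003, -1.0]]
wrist_force: [-3.8, -2.2, 4.8]
opening: 0.175
```

```bash
python3 - <<'E'
from h import *
for n in("side",): cv2.imwrite(f"pics/{n}6.png",env.snapshot(n)[:,:,::-1])
crop("pics/side6.png",260,120,400,230,5,"pics/s6.png")
s=env.observe();print(s["tcp_pos"],s["wrist_force"],s["opening"])
E
```

```text
[611.63185687 -87.87239771 117.85919728] [-4.35320107 -2.90290955  6.12857417] 0.17231456552954427
```

View pics/s6.png

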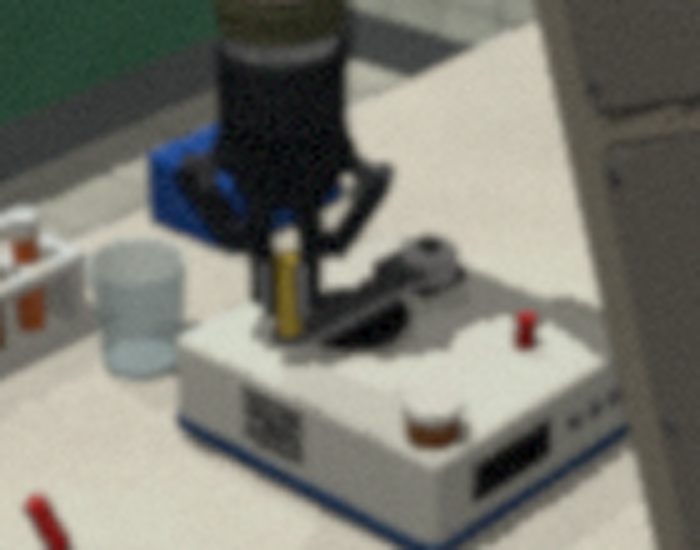

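```bash
python3 - <<'E'
from h import *
s=env.observe();R=np.array(s["tool_rot"]);G=np.array(s["tcp_pos"])[:2]
y0=np.radians(90-2.5);f=lambda t:130*np.array([np.cos(y0+t),np.sin(y0+t)])
th=np.arange(0,1.2401,0.0775)
piv=G-f(0);print(piv)
d=np.array([f(b)-f(a) for a,b in zip(th,th[1:])])
for t,v in zip(th[1:],d): print(round(t,3),np.round(piv+f(t),1),np.round(np.r_[v,0]@R/20,2)[:2])
E
```

```text
[ 605.96133652 -217.74866651]
0.078 [601.6 -87.8] [ 0.27 -0.42]
0.155 [591.5 -88.6] [ 0.24 -0.44]
0.232 [581.6 -90.1] [ 0.2  -0.46]
0.31 [571.7 -92.3] [ 0.17 -0.48]
0.388 [562.1 -95.4] [ 0.13 -0.49]
0.465 [552.8 -99.1] [ 0.09 -0.5 ]
0.542 [ 543.8 -103.6] [ 0.05 -0.5 ]
0.62 [ 535.1 -108.8] [ 0.01 -0.5 ]
0.698 [ 526.9 -114.6] [-0.03 -0.5 ]
0.775 [ 519.1 -121. ] [-0.07 -0.5 ]
0.852 [ 511.9 -128. ] [-0.1  -0.49]
0.93 [ 505.2 -135.6] [-0.14 -0.48]
1.008 [ 499.2 -143.6] [-0.18 -0.47]
1.085 [ 493.8 -152.1] [-0.21 -0.46]
1.162 [ 489. -161.] [-0.25 -0.44]
1.24 [ 485.  -170.2] [-0.28 -0.42]
```

Request:
send_rows(
  moves=[
    [[-1,0.27,-0.42,0,0,0,0],[-1,0.24,-0.44,0,0,0,0],[-1,0.2,-0.46,0,0,0,0],[-1,0.17,-0.48,0,0,0,0],[-1,0,0,0,0,0,0]],
  ],
)

```text
clock: 12.15
tcp_pos: [572.4, -92.3, 118.0]
tool_rot: [[-0.534, 0.846, 0.002], [0.846, 0.534, -0.001], [-0.002, 0.001, -1.0]]
wrist_force: [4.5, -2.1, -0.5]
opening: 0.172
```

Forces match the spring, so I'll continue.

Request:
send_rows(
  moves=[
    [[-1,0.13,-0.49,0,0,0,0],[-1,0.09,-0.5,0,0,0,0],[-1,0.05,-0.5,0,0,0,0],[-1,0.01,-0.5,0,0,0,0],[-1,-0.03,-0.5,0,0,0,0],[-1,-0.07,-0.5,0,0,0,0],[-1,0,0,0,0,0,0]],
  ],
)

```text
clock: 12.85
tcp_pos: [520.6, -120.2, 118.0]
tool_rot: [[-0.534, 0.845, 0.003], [0.845, 0.534, 0.001], [-0.0, 0.003, -1.0]]
wrist_force: [5.0, 2.4, 2.4]
opening: 0.173
```

Request:
send_rows(
  moves=[
    [[-1,-0.1,-0.49,0,0,0,0],[-1,-0.14,-0.48,0,0,0,0],[-1,-0.18,-0.47,0,0,0,0],[-1,-0.21,-0.46,0,0,0,0],[-1,-0.25,-0.44,0,0,0,0],[-1,0,0,0,0,0,0]],
  ],
)

```text
clock: 13.45
tcp_pos: [490.4, -159.1, 117.8]
tool_rot: [[-0.535, 0.845, 0.002], [0.845, 0.535, 0.003], [0.002, 0.003, -1.0]]
wrist_force: [3.7, 5.1, 4.8]
opening: 0.171
```

```bash
python3 - <<'E'
from h import *
for n in("side","top"): cv2.imwrite(f"pics/{n}7.png",env.snapshot(n)[:,:,::-1])
crop("pics/side7.png",260,120,400,230,5,"pics/s7.png");crop("pics/top7.png",320,130,410,220,6,"pics/t7.png")
s=env.observe();print(s["tcp_pos"],s["wrist_force"],s["opening"])
E
```

```text
[ 490.64083891 -158.54906809  117.84409886] [5.0696013  5.22710439 5.31927986] 0.1724298315419501
```

View pics/s7.png

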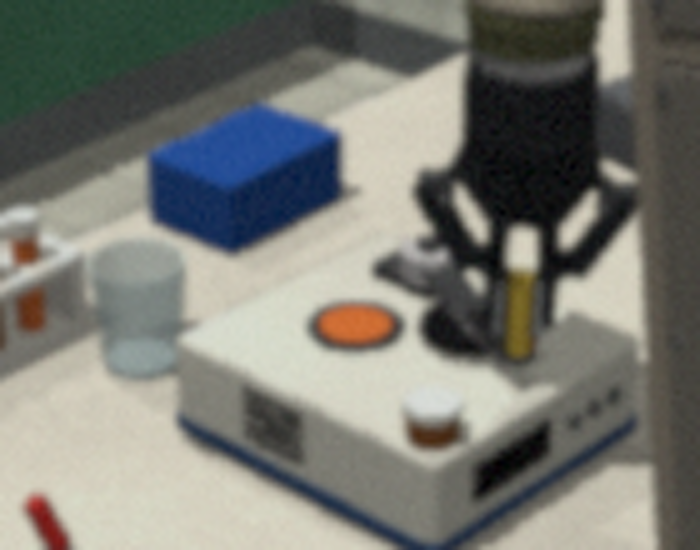

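View pics/t7.png

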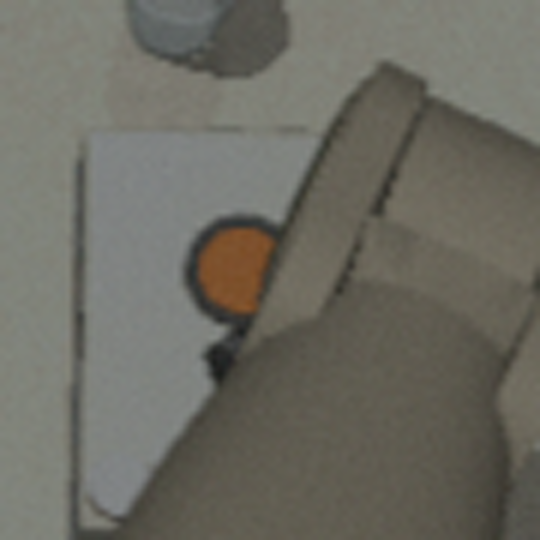

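The sample is uncovered and θ is about 1.14 rad. I'll press on in small steps until the stop shows in the force.

Request:
send_rows(
  moves=[
    [[-1,-0.13,-0.21,0,0,0,0],[-1,0,0,0,0,0,0],[-1,0,0,0,0,0,0]],
  ],
)

```text
clock: 13.85
tcp_pos: [488.6, -162.7, 117.8]
tool_rot: [[-0.536, 0.845, 0.002], [0.845, 0.536, 0.004], [0.002, 0.003, -1.0]]
wrist_force: [3.7, 5.4, 5.0]
opening: 0.172
```

Request:
send_rows(
  moves=[
    [[-1,-0.14,-0.21,0,0,0,0],[-1,0,0,0,0,0,0],[-1,0,0,0,0,0,0]],
  ],
)

```text
clock: 14.15
tcp_pos: [486.8, -166.7, 117.8]
tool_rot: [[-0.536, 0.844, 0.002], [0.844, 0.536, 0.005], [0.003, 0.005, -1.0]]
wrist_force: [5.0, 7.5, 6.2]
opening: 0.173
```

Request:
send_rows(
  moves=[
    [[-1,-0.14,-0.2,0,0,0,0],[-1,0,0,0,0,0,0],[-1,0,0,0,0,0,0]],
  ],
)

```text
clock: 14.45
tcp_pos: [486.3, -167.7, 117.8]
tool_rot: [[-0.538, 0.843, 0.006], [0.843, 0.538, 0.012], [0.007, 0.011, -1.0]]
wrist_force: [10.0, 18.5, 5.6]
opening: 0.173
```

Request:
send_rows(
  moves=[
    [[-1,-0.14,-0.2,0,0,0,0],[-1,0,0,0,0,0,0],[-1,0,0,0,0,0,0],[-1,0,0,0,0,0,0]],
  ],
)

```text
clock: 14.85
tcp_pos: [485.9, -168.7, 117.8]
tool_rot: [[-0.541, 0.841, 0.009], [0.841, 0.541, 0.019], [0.011, 0.018, -1.0]]
wrist_force: [16.5, 31.3, 6.3]
opening: 0.173
```

The force jumped to about 35 N with hardly any motion, so this is the stop. I'll ease off a little, hold and check.

Request:
send_rows(
  moves=[
    [[-1,0.1,0.15,0,0,0,0],[-1,0,0,0,0,0,0],[-1,0,0,0,0,0,0],[-1,0,0,0,0,0,0],[-1,0,0,0,0,0,0],[-1,0,0,0,0,0,0],[-1,0,0,0,0,0,0],[-1,0,0,0,0,0,0]],
  ],
)

```text
clock: 15.65
tcp_pos: [486.2, -167.9, 117.8]
tool_rot: [[-0.539, 0.842, 0.007], [0.842, 0.539, 0.014], [0.008, 0.013, -1.0]]
wrist_force: [12.0, 21.5, 5.5]
opening: 0.17
```

```bash
python3 - <<'E'
from h import *
cv2.imwrite("pics/side8.png",env.snapshot("side")[:,:,::-1])
s=env.observe();print(s["tcp_pos"],s["wrist_force"],s["opening"],s["qd"])
E
```

```text
[ 486.19514714 -167.92053063  117.77812836] [11.5636555  20.96387717  6.6288907 ] 0.16796085490673457 [-0.13194338  0.00485521 -0.11316129  0.07206051  0.06959584  0.0335127 ]
```

View pics/side8.png

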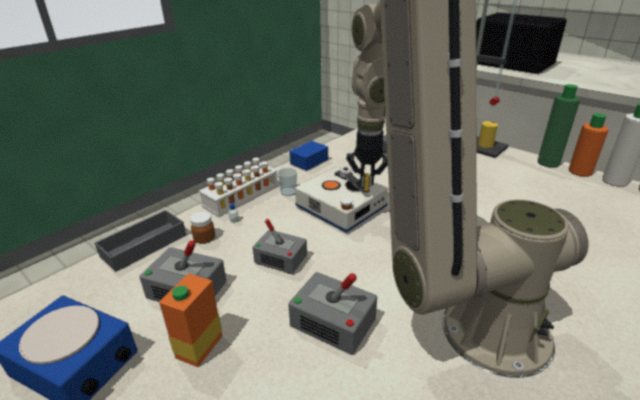

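The toggle still leans to the far side at (268,225), the well at (331,185) is open, the fingers hold the post at (366,181), and the bystanders in view haven't moved. Handing in.

```bash
python3 -c "
from rig import env
print(env.hand_in())"
```

```text
the job is handed in; nothing more can be done
None
```

I flipped the toggle on the smallest supply box to its far (green) side. Then I gripped the yellow post and drew the shutter arm to its stop, and handed in at about 16 s still holding it there.

**Toggle:** the last side picture shows the lever leaning to the far side.

**Shutter:** the sample well is uncovered. From the tool position I work out the arm angle at about 1.2 rad. Over the last steps the tool moved only about 1 mm per step, while the sideways force rose from about 9 N to 35 N. I took that as the stop, then eased off to hold at about 24 N. The fingers are still closed on the post (opening 0.17, about 14.5 mm).

**Bystanders:** the carton, beaker, jar, vial and cell look unmoved in the last side picture, judged by eye. The bottle was not in that view, so I did not check it at the end. The tool passed well above it, at about 263 mm against its height of 170 mm.

**Disagreements:** the two cameras differed by a few mm on most points. They differed by about 15 mm on the pivot, so I placed it from the gripped post, the arm length and the reader's angle. No checks failed, and the hand-in gave no verdict.

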